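Swing the bench magnifier over the large dish

ROBOT

A 6-joint arm with a two-finger parallel gripper is mounted at the origin on the work surface. World frame = base frame: x ahead of the robot, y to its left, z up, the work surface at z = 0. Lengths are in m, angles in rad, forces in N, time in s.
With the tool pointing down it reaches from about 0.3 to 0.775 m from the base axis. Payload 14.6 kg.
Tool frame: the origin (TCP) lies midway between the tips of the shut fingers; the grasp point (between the pads) lies 19 mm behind it (ctrl.hold_point_z is the distance from the TCP to the grasp point, in m); z points along the fingers, x is the direction in which the jaws open and shut, and the axes are right-handed (so a half turn about z gives the same grasp; the last joint's range is limited). The gripper opens to 94 mm and grips with 3 to 60 N. Pads are 16 mm wide; open, the fingers measure 119 mm over their backs; the gripper's body (75 mm by 177 mm) begins 78 mm behind the grasp point.
Start: joints at [-1.364, 0.3, 1.521, -0, 1.321, -0.067], TCP at [0.149, -0.53, 0.205] pointing down, gripper open.
Joint ranges: [-3.03, 3.03], [-0.79, 2.21], [0.23, 2.52], [-1.04, 4.18], [0, 3.07], [-2.55, 2.55]. Speed limits (rad/s): [2.22, 2.22, 2.57, 3.14, 3.14, 3.14].

INTERFACE

Orientations are given as [roll, pitch, yaw] about the fixed x, y, z axes, in that order (R = Rz(yaw) Ry(pitch) Rx(roll)).
In Python, from station import ctrl, viewer, ticket, nets gives the robot as it stands.
- The arm moves only by the tool carry_out, never from a script. Its argument "commands" is one flat list of numbers, 7 for each row, row after row: the closure, from -1 (fully open) to 1 (shut), so that 0 is half open, then the shift along the world's x, y, z in cm, then the turn, a rotation vector about the world's x, y, z in rad. In form: [gripper, tx, ty, tz, ax, ay, az, gripper, tx, ty, tz, ax, ay, az, ...]. A call has 1 to 12 rows; each row is the pose to reach, as a shift and turn from the pose measured when the call began; what a row does not reach only later rows make up. A row lasts 1/12 s, in which the tool goes at most 41.7 mm and 7.16 degrees, less where a joint would pass 70% of its speed; a pose out of reach is approached as far as the arm can. A call with a gripper value outside its range is refused whole. The fingers move at their own pace and stop on an object; "force" is the grip in N (left out, the last holds). Time passes only in rows, so rows that repeat a pose let the fingers close. It gives the time, the measured TCP pose, the force and the opening at its end, in the units of the state.
- ctrl.get_obs(): the state, without advancing time (a new reading comes with each control period).
- viewer.camera(name): name is "side" or "top"; returns (picture, depth): 400x640x3 uint8, blue, green, red; 400x640 float32, m along the optical axis (not along the pixel's ray), 0 where there is no reading.
- viewer.camera_info(name): a dict with "fx", "fy", "cx", "cy" (pixels), "R" (3x3) and "t" (3): a world point X has camera coordinates R X + t. Camera axes: x right, y down, z forward; pixel columns grow to the right and rows downward; lengths in m; the calibration is good to about 2 mm. A picture is of the moment at which its call begins. camera_info takes no time and is no camera call.
- ticket.hand_in(): hands the job in, once; it reports no verdict.
Trained networks look in the newest picture that a camera, given by its name, has taken for a name from the list of things; names that differ only in an ending like _2 or _b are one class to them, and where a whole thing is asked for, a point or a joint stands for the part that bears it (a point fixed in the world has none). Each returns a list of dicts, best first, with "confidence" (0 to 1); they miss things now and then, are a little off and sometimes report something else, mostly with a low value. They report only what shows in the picture. A call takes as long as a camera call. They do not tell look-alikes from the thing itself.
- nets.silhouettes(camera, thing): "region" (400x640 bool, what is visible of it) and "extent" ([left, top, right, bottom] in pixels, round what is visible of it).
The state is a dict: "time_s": time; "qpos": joint angles; "joint_vel": joint speeds; "tau": joint torques, N m; "ee_pos": TCP position; "eef_rot": TCP orientation; "force": force on the tool from outside, world axes, zero at the start; "moment": the same for the moment, N m; "grip_width": finger opening in m.
Only numpy, scipy, OpenCV 4.12 (cv2) and the standard library are available. Lean on these libraries where they do the work, as an engineer would, in place of code of your own. Each camera call takes 0.05 s, during which the arm holds its last target. There are 200 camera calls.

TASK

Push the magnifier's swing arm round until its lens stands centred over the larger of the two glass dishes, then come away and leave it there. Push only: do not pinch the arm, do not touch the lens glass, and do not shift or lift the magnifier's stand, the dishes, the forceps, the tube rack or the jar.

Things in the scene. Friction and masses are not known exactly. Their poses are not given: they have to be found in the camera images.
- stand: Bench magnifier's white cast foot, 190 x 160 x 20 mm, with an upright steel column; cap 200 mm above the bench. 3.7 kg with its arm, loose on the bench (slides only when pushed with well over 10 N). Origin: on the bench, on the column's axis; z up. The foot reaches 140 mm to its -x and 50 mm to its +x. At joint 0 the arm points along its -x, roughly towards the robot.
- swing_arm (a joint): Angle (rad) of the swing arm about the upright column: 0 along the stand's -x, growing counter-clockwise seen from above, free from -1.3 to 1.3. Friction holds it where it is left; about 1.5 N pushes it 150 mm out from the column. Sleeve on the column 34 mm thick, top 190 mm above the bench.
- swing_bar (a point): Point on the axis of the arm's level round aluminium bar, 13 mm thick, 150 mm from the column axis, 171 mm above the bench. The bar is free from 20 to 200 mm out from the column axis, then comes a white clamp nut 20 mm thick. Axes: x along the bar towards the column, z up. Below the bar is only the foot (top 20 mm high) and what lies on the bench.
- lens: The clear round lens glass, 95 mm across, 10 mm thick, set in a round white frame 120 mm across and 16 mm thick on the end of the arm. Origin: its centre, 300 mm from the column axis, 171 mm above the bench.
- dish_large: The larger open glass dish, 100 mm across and 18 mm high, with a small brown snail shell in it, loose on the bench, under the circle the lens swings on (its centre may lie up to 12 mm inside or outside that circle). Origin: centre of its underside.
- dish_small: The smaller open glass dish, 60 mm across and 14 mm high, also with a shell, loose on the bench on the other side of the arm. Leave it. Origin: centre of its underside.
- forceps: Steel forceps, 130 mm long, 18 mm wide, 9 mm high, lying on the bench between the dishes. Leave them. Origin: middle, underside.
- rack: White rack of blue-capped tubes, 84 x 156 mm, 118 mm high, off to the left. Leave it. Origin: centre of its underside.
- jar: Pale jar with a black lid, 64 mm across, 85 mm high, off to the right. Leave it. Origin: centre of its underside.
Not all that is in view belongs to the job. What is shaped like the dish_large but blue or purple is not meant.

How it is judged:
At the end, for the whole second after the job is handed in: Seen from above, the centre of the lens is within 20 mm of the centre of the large dish, the arm is at rest, the stand is upright within 20 mm of where it stood, and the large dish within 10 mm of where it lay (horizontal distance between lens and dish_large below 0.02 m and velocity of joint swing_arm between -0.02 and 0.02 rad/s and distance of stand from where it was at the start of the episode below 0.02 m and distance of dish_large from where it was at the start of the episode below 0.01 m and angle between stand's own z axis and vertical below 0.05 rad); the robot touches nothing.
It fails at once if the bar of the swing arm is pinched between the fingers (y of the grasp point in the frame of swing_bar between -0.005 and 0.005 m and z of the grasp point in the frame of swing_bar between -0.014 and 0.014 m and x of the grasp point in the frame of swing_bar between -0.1 and 0.14 m and contact force between the fingers and stand above 3 N).
It fails at once if the robot touches the lens glass (contact force between any of the fingers, the arm and lens above 0.3 N).
It fails at once if the magnifier's stand is shifted more than 20 mm, lifted or tipped (distance of stand from where it was at the start of the episode above 0.02 m or height (world z) of stand above 0.008 m or angle between stand's own z axis and vertical above 0.1 rad).
It fails at once if a dish is shifted more than 10 mm or lifted (distance of any of dish_large, dish_small from where it was at the start of the episode above 0.01 m).
It fails at once if the forceps, the tube rack or the jar is shifted more than 10 mm or lifted (distance of any of forceps, rack, jar from where it was at the start of the episode above 0.01 m).
It also fails if it takes over 42 s, if anything falls off the work surface, if the arm or the gripper's body presses on something with over 40 N, if the wrist force passes 120 N, or if a joint passes its speed limit or range.

## Working session

There is one attempt and no reset: what is moved stays moved. The work goes in short steps, Python scripts to look and compute and a tool call to move; the robot and the scene stay as the last step left them, time stands still between calls to the robot, and variables do not carry over. Pictures are saved under pics/ and viewed, about 8 in all and at most 12, crops included, and the job is handed in when it is done.

Besides the shell and the picture viewer there is one more tool, called after "Call:" as name(argument=value, ...) on one line, values as JSON. carry_out: Moves the arm, as the interface text tells. Its arguments: {"type":"object","properties":{"commands":{"type":"array","items":{"type":"number"}},"force":{"type":"number"}},"required":["commands"]}

```bash
mkdir -p pics; cat > h.py <<'E'
from station import ctrl, viewer, ticket, nets
import numpy as np, cv2
def pts(cam,d,mask):
    i=viewer.camera_info(cam); v,u=np.nonzero(mask&(d>0)); z=d[v,u]
    c=np.stack([(u-i['cx'])/i['fx']*z,(v-i['cy'])/i['fy']*z,z],1)
    return (c-np.array(i['t']))@np.array(i['R'])
def pix(cam,X):
    i=viewer.camera_info(cam); c=np.array(i['R'])@X+np.array(i['t']); return c[0]/c[2]*i['fx']+i['cx'],c[1]/c[2]*i['fy']+i['cy']
E
python3 - <<'E'
from h import *
np.set_printoptions(precision=3,suppress=True)
for cam in ['top','side']:
    im,d=viewer.camera(cam); cv2.imwrite(f'pics/{cam}0.png',im)
    for n in ['stand','swing_arm','lens','dish_large','dish_small','forceps','jar','rack']:
        for r in nets.silhouettes(cam,n)[:3]:
            p=pts(cam,d,r['region'])
            if len(p): print(cam,n,round(r['confidence'],2),r['extent'],len(p),np.median(p,0),np.percentile(p,2,0),np.percentile(p,98,0))
print(ctrl.get_obs()['time_s'],viewer.camera_info('top'))
E
```

```text
top stand 0.63 [324.9, 120.0, 418.8, 238.5] 4189 [ 0.643 -0.135  0.023] [ 0.429 -0.265  0.004] [ 0.787 -0.019  0.184]
top swing_arm 0.69 [346.3, 127.6, 414.0, 236.6] 1706 [ 0.489 -0.204  0.174] [ 0.424 -0.268  0.162] [ 0.734 -0.083  0.184]
top lens 0.82 [379.9, 202.4, 410.6, 233.3] 804 [ 0.477 -0.217  0.173] [ 0.436 -0.26   0.167] [ 0.52  -0.174  0.179]
top lens 0.43 [364.7, 238.8, 369.1, 246.4] 8 [ 0.422 -0.145  0.007] [ 0.417 -0.148 -0.005] [ 0.427 -0.143  0.011]
top dish_large 0.95 [299.5, 209.4, 326.6, 240.4] 748 [0.474 0.027 0.002] [ 0.428 -0.018 -0.005] [0.52  0.071 0.021]
top dish_large 0.94 [260.3, 167.1, 291.7, 202.4] 714 [0.6   0.161 0.003] [ 0.553  0.116 -0.005] [0.646 0.206 0.021]
top dish_large 0.8 [251.6, 209.0, 283.9, 240.4] 767 [0.469 0.179 0.003] [ 0.422  0.132 -0.005] [0.514 0.224 0.021]
top forceps 0.66 [366.2, 238.7, 368.0, 246.2] 16 [ 0.421 -0.145  0.004] [ 0.414 -0.149 -0.004] [ 0.43  -0.142  0.011]
top jar 0.7 [469.4, 212.6, 498.8, 232.6] 435 [ 0.493 -0.501  0.08 ] [ 0.468 -0.536  0.009] [ 0.521 -0.481  0.089]
top jar 0.54 [346.3, 125.2, 416.9, 235.0] 1748 [ 0.
[... 888 characters left out ...]
ge 0.79 [328.7, 238.0, 362.7, 263.6] 822 [0.478 0.026 0.006] [ 0.431 -0.022  0.001] [0.523 0.075 0.022]
side forceps 0.63 [347.8, 210.6, 373.1, 219.3] 75 [ 0.481 -0.145  0.008] [ 0.44  -0.156  0.002] [ 0.513 -0.139  0.012]
side jar 0.73 [380.3, 137.6, 392.1, 153.8] 193 [ 0.494 -0.499  0.081] [ 0.471 -0.538  0.039] [ 0.525 -0.483  0.09 ]
side rack 0.69 [247.8, 339.0, 323.2, 398.0] 2916 [0.439 0.454 0.113] [0.4   0.402 0.011] [0.48  0.513 0.12 ]
0.9 {'fx': 459.17007926377244, 'fy': 459.17007926377244, 'cx': 315.92815105927195, 'cy': 191.03080813497752, 'R': array([[ 0.032, -0.999,  0.006],
       [-0.971, -0.032, -0.238],
       [ 0.238,  0.002, -0.971]]), 't': array([-0.   ,  0.573,  1.389])}
```

View pics/top0.png

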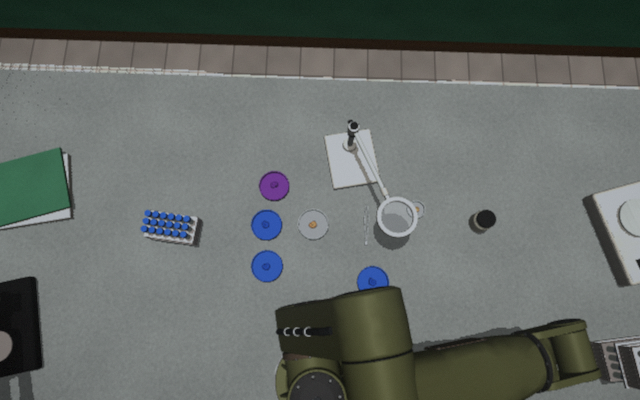

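View pics/side0.png

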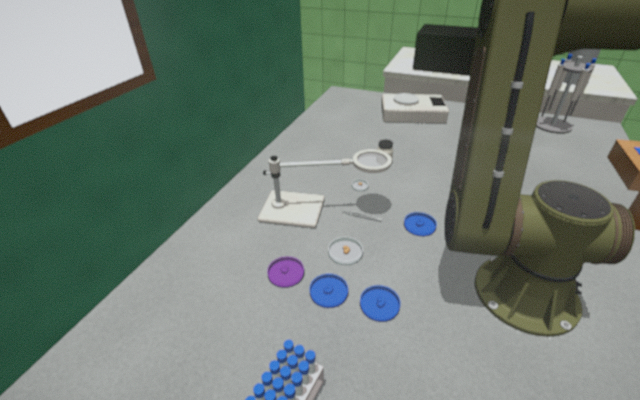

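```bash
cat >> h.py <<'E'
def fit():
    im,d=viewer.camera('top')
    full=pts('top',d,d>0)
    L=nets.silhouettes('top','lens')[0]; p=pts('top',d,L['region'])
    c,_=cv2.minEnclosingCircle(p[p[:,2]>.15][:,:2].astype(np.float32)); lens=np.array(c)
    q=full[(full[:,2]>.158)&(full[:,2]<.19)]; r=np.linalg.norm(q[:,:2]-lens,axis=1)
    b=q[(r>.11)&(r<.27)]
    vx,vy,x0,y0=cv2.fitLine(b[:,:2].astype(np.float32),cv2.DIST_HUBER,0,.005,.005).ravel()
    u=np.array([vx,vy]); u*=np.sign(u@(b[:,:2].mean(0)-lens))
    off=(lens-[x0,y0])@[-vy,vx]
    return im,d,lens,u,off,lens+.3*u,full
E
python3 - <<'E'
from h import *
np.set_printoptions(precision=3,suppress=True)
im,d,lens,u,off,col,full=fit()
print(lens,u,off,col)
cap=full[(full[:,2]>.192)&(full[:,2]<.21)&(np.linalg.norm(full[:,:2]-col,axis=1)<.06)]
print('cap',len(cap),cap.mean(0) if len(cap) else 0,cap.min(0),cap.max(0))
for r in nets.silhouettes('top','dish_large'):
    p=pts('top',d,r['region']);m=r['region'];bgr=im[m].mean(0)
    rim=p[p[:,2]>.008]; print(r['confidence'],bgr,cv2.minEnclosingCircle(p[:,:2].astype(np.float32)),p[:,:2].mean(0), np.linalg.norm(p[:,:2].mean(0)-col))
f=full[(abs(full[:,2]-.02)<.006)&(np.linalg.norm(full[:,:2]-col,axis=1)<.2)&(full[:,0]>.56)]
print('foot',cv2.minAreaRect(f[:,:2].astype(np.float32)))
o=ctrl.get_obs();print(o['eef_rot'],o['ee_pos'],o['force'])
x=cv2.resize(im[100:260,240:440],None,fx=4,fy=4,interpolation=cv2.INTER_CUBIC)
for X in ([*lens,.171],[*col,.2]):
    a,b=pix('top',np.array(X)); cv2.circle(x,(int((a-240)*4),int((b-100)*4)),4,(0,0,255),-1)
cv2.imwrite('pics/c1.png',x[:600])
E
```

```text
[ 0.478 -0.217] [0.902 0.432] -0.0014389650385986386 [ 0.748 -0.087]
cap 54 [ 0.745 -0.086  0.197] [ 0.731 -0.099  0.192] [ 0.759 -0.072  0.206]
0.95 [162.418  81.806  49.018] ((0.4708058834075928, 0.1815045028924942), 0.05383029580116272) [0.469 0.179] 0.3855068248926904
0.93 [165.77   84.45   49.627] ((0.33588460087776184, 0.17140547931194305), 0.05096939206123352) [0.337 0.171] 0.4858488551396285
0.89 [146.365 145.059 142.631] ((0.47453123331069946, 0.025152839720249176), 0.049478381872177124) [0.476 0.025] 0.29445608224394665
0.76 [132.558  56.797 102.299] ((0.6032139658927917, 0.15971848368644714), 0.05397600680589676) [0.602 0.161] 0.28741809124113443
0.75 [164.471  81.192  46.209] ((0.2990337610244751, -0.16724339127540588), 0.047970812767744064) [ 0.31  -0.168] 0.44607504103512435
foot ((0.7021194696426392, -0.09570726007223129), (0.1898031234741211, 0.15968959033489227), 11.653325080871582)
[ 3.142  0.    -1.297] [ 0.149 -0.529  0.205] [ 0.385 -0.555  0.296]
```

View pics/c1.png

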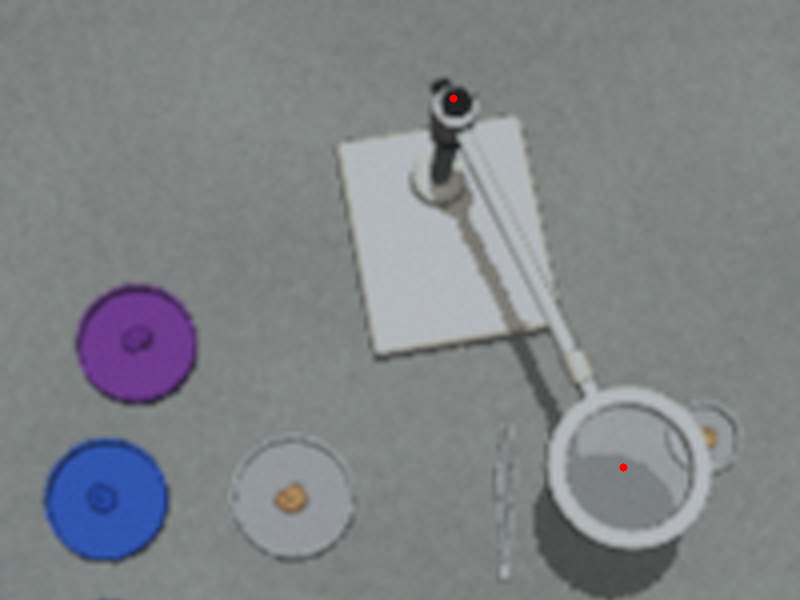

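Call:
carry_out(commands=[1,0,0,4,0,0,0,1,3,2,8,0,0,0,1,6,4,9,0,0,-0.05,1,9.5,6.5,9,0,0,-0.1,1,13,9,9,0,0,-0.15,1,16.5,11.5,9,0,0,-0.2,1,20,14,9,0,0,-0.25,1,23.5,16.5,9,0,0,-0.25,1,27,19,9,0,0,-0.25,1,30.5,21.5,9,0,0,-0.25,1,34,24,9,0,0,-0.25,1,37,26,9,0,0,-0.25])

```text
time_s: 2.05
ee_pos: [0.5109, -0.2741, 0.2956]
eef_rot: [-3.141, -0.0, -1.547]
force: [-0.4, -2.0, 0.9]
grip_width: 0.0174
```

Call:
carry_out(commands=[1,3,2,0,0,0,0,1,6,4,0,0,0,0,1,9,6,0,0,0,0,1,12,7.8,0,0,0,0,1,12,7.8,0,0,0,0,1,12,7.8,-3,0,0,0,1,12,7.8,-6,0,0,0,1,12,7.8,-9,0,0,0,1,12,7.8,-12,0,0,0,1,12,7.8,-14,0,0,0,1,12,7.8,-16,0,0,0,1,12,7.8,-16,0,0,0])

```text
time_s: 3.05
ee_pos: [0.6291, -0.1957, 0.1313]
eef_rot: [3.136, 0.002, -1.547]
force: [-0.6, 0.8, -0.6]
grip_width: 0.0004
```

```bash
python3 - <<'E'
from h import *
im,d=viewer.camera('side'); cv2.imwrite('pics/s2.png',cv2.resize(im[60:300,200:480],None,fx=2.5,fy=2.5))
o=ctrl.get_obs(); print(o['ee_pos'],o['force'],o['grip_width'])
import math
col=np.array([.746,-.086])
for t in np.linspace(205.6,157.5,9):
    a=math.radians(t);e=np.array([math.cos(a),math.sin(a)]);n=np.array([math.sin(a),-math.cos(a)])
    print(round(t,1),((col+.15*e-.019*n-o['ee_pos'][:2])*100).round(2))
E
```

```text
[ 0.63004097 -0.19598777  0.133989  ] [0.93396454 0.35693997 1.59727117] 0.000764581118999083
205.6 [-1.11  2.8 ]
199.6 [-1.9   4.18]
193.6 [-2.54  5.63]
187.6 [-3.02  7.14]
181.6 [-3.35  8.69]
175.5 [-3.51 10.27]
169.5 [-3.5  11.86]
163.5 [-3.33 13.43]
157.5 [-2.99 14.98]
```

View pics/s2.png

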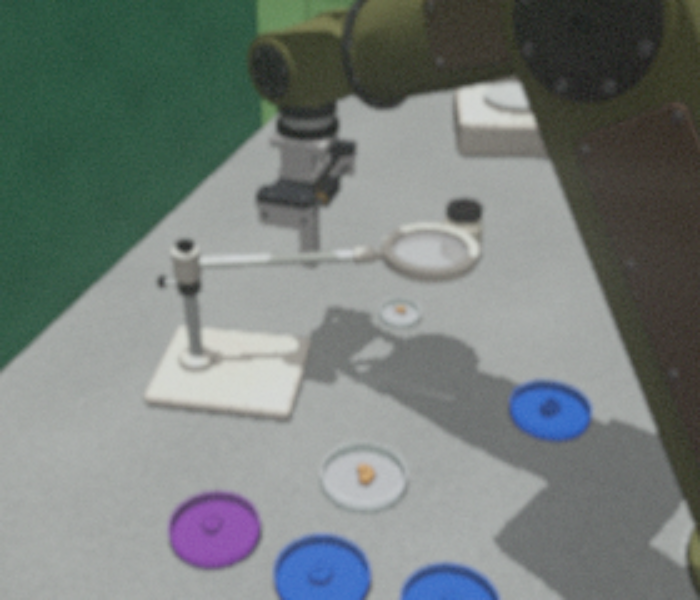

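Call:
carry_out(commands=[1,-0.6,1.2,0,0,0,0,1,-1,2.2,0,0,0,0,1,-1.2,2.9,0,0,0,0,1,-1.5,3.5,0,0,0,0,1,-1.9,4.2,0,0,0,0,1,-2.2,4.9,0,0,0,0,1,-2.5,5.6,0,0,0,0,1,-2.8,6.4,0,0,0,0,1,-3,7.1,0,0,0,0,1,-3.2,7.9,0,0,0,0,1,-3.3,8.7,0,0,0,0,1,-3.3,8.7,0,0,0,0])

```text
time_s: 4.1
ee_pos: [0.5968, -0.1073, 0.1339]
eef_rot: [3.138, 0.002, -1.546]
force: [-0.0, 0.3, 0.0]
grip_width: 0.0004
```

```bash
cat > m.py <<'E'
from h import *
import math
o=ctrl.get_obs(); col=np.array([.746,-.086])
im,d,lens,u,off,c,full=fit(); cv2.imwrite('pics/m.png',im[100:300,200:500])
v=lens-col; print('lens',lens,'r',np.linalg.norm(v),'ang',math.degrees(math.atan2(v[1],v[0]))%360,'todish',lens-[.476,.0255],'colfit',c)
print(o['ee_pos'],o['force'],o['time_s'])
for t in range(184,150,-3):
    a=math.radians(t);e=np.array([math.cos(a),math.sin(a)]);n=np.array([math.sin(a),-math.cos(a)])
    print(t,((col+.15*e-.019*n-o['ee_pos'][:2])*100).round(2),end=' ')
E
python3 m.py
```

```text
Traceback (most recent call last):
  File "m.py", line 4, in <module>
    im,d,lens,u,off,c,full=fit(); cv2.imwrite('pics/m.png',im[100:300,200:500])
                           ~~~^^
  File "h.py", line 12, in fit
    L=nets.silhouettes('top','lens')[0]; p=pts('top',d,L['region'])
      ~~~~~~~~~~~~~~~~~~~~~~~~~~~~~~^^^
IndexError: list index out of range
```

```bash
cat > m.py <<'E'
from h import *
import math,sys
o=ctrl.get_obs(); col=np.array([.746,-.086])
for cam in ['side','top']:
    im,d=viewer.camera(cam); cv2.imwrite(f'pics/{sys.argv[1]}{cam}.png',cv2.resize(im[100:300,200:480],None,fx=2,fy=2))
    for r in nets.silhouettes(cam,'lens')[:2]:
        p=pts(cam,d,r['region']); p=p[(p[:,2]>.15)&(p[:,2]<.19)]
        if len(p)<50: continue
        c,R=cv2.minEnclosingCircle(p[:,:2].astype(np.float32)); v=np.array(c)-col
        print(cam,round(r['confidence'],2),'lens',np.round(c,3),'R',round(R,3),'r',np.linalg.norm(v).round(3),'ang',round(math.degrees(math.atan2(v[1],v[0]))%360,1),'todish',(np.array(c)-[.476,.0255]).round(3))
print(o['ee_pos'],o['force'],o['time_s'])
for t in range(184,150,-3):
    a=math.radians(t);e=np.array([math.cos(a),math.sin(a)]);n=np.array([math.sin(a),-math.cos(a)])
    print(t,((col+.15*e-.019*n-o['ee_pos'][:2])*100).round(2),end=' ')
E
python3 m.py a
```

```text
side 0.72 lens [ 0.576 -0.073] R 0.185 r 0.171 ang 175.5 todish [ 0.1   -0.098]
side 0.62 lens [ 0.451 -0.084] R 0.046 r 0.295 ang 179.6 todish [-0.025 -0.11 ]
[ 0.59695717 -0.1085317   0.13392865] [-0.23121423  0.32898462 -0.50142792] 4.2
184 [ 0.07 -0.69] 181 [-0.06  0.09] 178 [-0.15  0.88] 175 [-0.2   1.67] 172 [-0.21  2.46] 169 [-0.18  3.25] 166 [-0.11  4.04] 163 [0.   4.82] 160 [0.16 5.6 ] 157 [0.35 6.37] 154 [0.59 7.12] 151 [0.86 7.86]
```

View pics/aside.png

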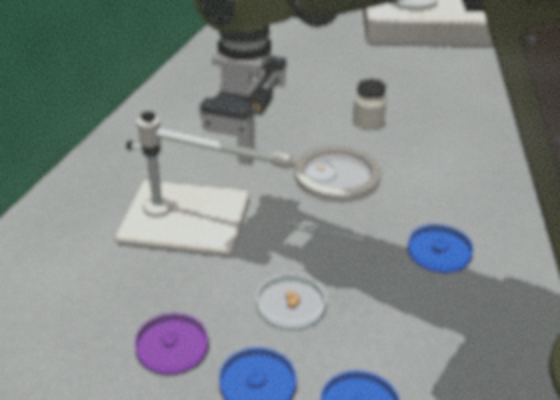

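Call:
carry_out(commands=[1,-0.1,0.6,0,0,0,0,1,-0.2,1.2,0,0,0,0,1,-0.2,1.8,0,0,0,0,1,-0.2,2.4,0,0,0,0,1,-0.2,3,0,0,0,0,1,-0.1,3.5,0,0,0,0,1,-0.1,4,0,0,0,0,1,0,4.4,0,0,0,0,1,0,4.7,0,0,0,0,1,0,4.8,0,0,0,0,1,0,4.8,0,0,0,0])

```text
time_s: 5.32
ee_pos: [0.597, -0.061, 0.1339]
eef_rot: [3.138, 0.001, -1.547]
force: [-0.6, -0.1, -0.3]
grip_width: 0.0003
```

```bash
python3 m.py b
```

```text
side 0.58 lens [0.469 0.007] R 0.05 r 0.292 ang 161.4 todish [-0.007 -0.018]
[ 0.59701304 -0.06097189  0.1338569 ] [-0.63736002 -0.13398594 -0.30369485] 5.3167
184 [ 0.07 -5.44] 181 [-0.07 -4.66] 178 [-0.16 -3.88] 175 [-0.21 -3.09] 172 [-0.22 -2.3 ] 169 [-0.19 -1.51] 166 [-0.12 -0.72] 163 [-0.    0.07] 160 [0.15 0.84] 157 [0.35 1.61] 154 [0.58 2.37] 151 [0.86 3.11]
```

View pics/bside.png

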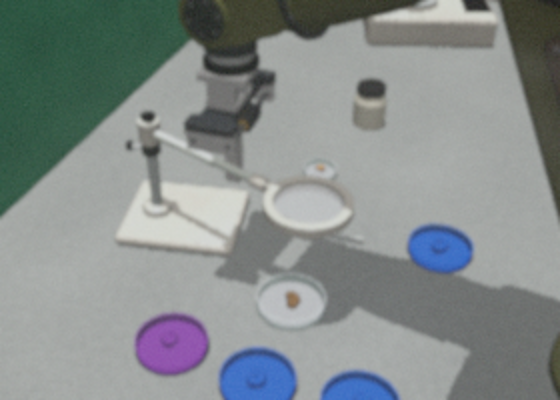

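Call:
carry_out(commands=[1,0.1,0.4,0,0,0,0,1,0.1,0.7,0,0,0,0,1,0.2,0.9,0,0,0,0,1,0.2,1,0,0,0,0,1,0.2,1,0,0,0,0,1,0.2,1,0,0,0,0,1,0.2,0,0,0,0,0,1,0,-2,0,0,0,0,1,0,-5,0,0,0,0,1,0,-8,0,0,0,0,1,0,-11,0,0,0,0,1,0,-13,0,0,0,0])

```text
time_s: 6.52
ee_pos: [0.5965, -0.1945, 0.1338]
eef_rot: [3.138, 0.001, -1.549]
force: [-0.2, -0.8, -0.5]
grip_width: 0.0004
```

Call:
carry_out(commands=[1,0,-1,4,0,0,0,1,0,-1,8,0,0,0,1,0,-2,12,0,0,0,1,-3,-5,15,0,0,0,1,-6,-8,16,0,0,0,1,-9,-11,16,0,0,0,1,-12,-14,16,0,0,0,1,-15,-17,16,0,0,0,1,-18,-19,16,0,0,0,1,-21,-21,16,0,0,0,1,-24,-23,16,0,0,0,1,-27,-25,16,0,0,0])

```text
time_s: 7.52
ee_pos: [0.324, -0.4458, 0.2939]
eef_rot: [3.138, 0.001, -1.55]
force: [0.4, -0.1, -0.3]
grip_width: 0.0005
```

```bash
python3 m.py c
```

```text
side 0.86 lens [0.472 0.022] R 0.046 r 0.295 ang 158.5 todish [-0.004 -0.004]
top 0.8 lens [0.47  0.025] R 0.047 r 0.298 ang 158.1 todish [-0.006 -0.   ]
[ 0.32395524 -0.44583514  0.29394268] [ 0.422824   -0.11552803 -0.34614768] 7.5167
184 [27.37 33.04] 181 [27.24 33.82] 178 [27.15 34.61] 175 [27.1 35.4] 172 [27.09 36.19] 169 [27.12 36.98] 166 [27.19 37.77] 163 [27.3  38.55] 160 [27.46 39.33] 157 [27.65 40.1 ] 154 [27.89 40.85] 151 [28.16 41.59]
```

View pics/ctop.png

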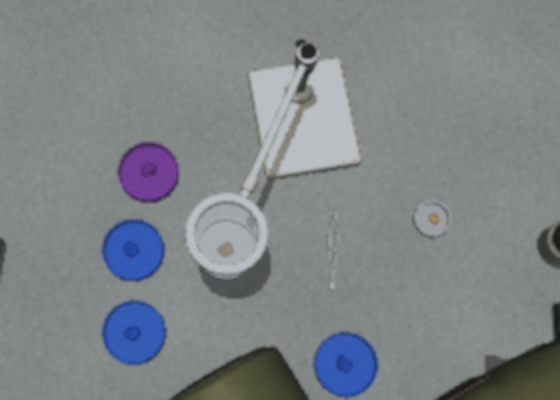

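```bash
python3 - <<'E'
from h import *
im,d=viewer.camera('top'); full=pts('top',d,d>0)
f=full[(abs(full[:,2]-.02)<.006)&(np.linalg.norm(full[:,:2]-[.746,-.086],axis=1)<.2)&(full[:,0]>.56)]
print(cv2.minAreaRect(f[:,:2].astype(np.float32)))
print(ticket.hand_in())
E
```

```text
((0.7017719149589539, -0.09596465528011322), (0.19117170572280884, 0.15942053496837616), 11.288652420043945)
the job is handed in; nothing more can be done
None
```

I pushed the bar of the swing arm round by about 48° with the outside of the shut fingers, about 150 mm out from the column. Then I backed off, lifted clear and handed the job in at about 7.6 s of the 42 s allowed.

**Lens over dish:** after I came away, the top camera put the lens centre about 6 mm from the large clear dish's centre, and the side camera about 5 mm; the limit is 20 mm. The dish position used here is the one measured before the push. I did not measure the dish again, but nothing came near it.

**Stand:** the foot measured the same before and after, within about 0.5 mm and 0.4°.

**Other things:** in the last pictures the small dish and the forceps looked undisturbed, and the tool ended well away from everything. I did not measure them, the jar or the rack again, or check the swing arm's speed directly.

One check failed along the way: the top camera could not find the lens during the push, probably because the robot hid it. I used the side camera until I had backed away.

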